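# Hook and snap the cover onto the desk power box

## Task

Put the loose aluminium cover back on the desk power box: with the cover tilted, slide its tongue under the ledge until it just butts lightly against the end of the pocket, then swing the other end down and press it until it snaps under the roller catch and lies level and fully home. The tray is brittle, so push only a few newtons when hooking and no harder than needed when pressing, and do not disturb the mug, the hand stamp or the sticky notes; then let go.

Things in the scene. Friction and masses are not known exactly. Their poses are not given: they have to be found in the camera images.
- power_box: Desk power box, fixed: open-topped dark steel housing 218 (x) x 126 (y) x 52 mm high. Origin on the desk under its middle; x runs from the ledge end (nearer the robot) to the catch end, z up. A grey tray in it carries all that the cover meets. The tray stands stiffly up to 12 mm either way of its middle along x; this offset is NOT in the measured poses: feel for it.
- ledge_edge (a point): Lower edge of the ledge (aluminium bezel along y, 4 mm thick, overhanging 13 mm), at (-74, 0, 53) mm in the box frame if the tray is in its middle (add the tray offset to x). Under it is a pocket for the tongue, open down to the tray floor at z = 10.
- stop_wall (a point): Face of the rigid wall that ends the pocket under the ledge, at (-87, 0, 48) mm in the box frame (add tray offset to x). Brittle slippery nylon: the tongue's end is to butt against it lightly, with a few newtons (well under 15).
- rail_seat (a point): Start of the seat, (-35, 0, 46) mm in the box frame (add tray offset to x): two rails at |y| = 45 to 57 mm, tops at z = 46, run from here to x = 65 and carry the cover. Tray side walls: inner faces at y = +-53, top z = 52. A black power supply block fills the middle, top at z = 36.
- roller_axis (a point): Catch roller, (71, 0, 58) mm in the box frame (add tray offset to x): radius 6, 30 mm long along y, free-turning, sprung along x, in a wall with its face at x = 71, top z = 64. The cover's rear edge meets it about 17 mm above its seat; passing takes about 5 N down there with the tongue at the stop wall, more if not; then it snaps over the cover and holds it.
- cover: Loose aluminium cover, 0.18 to 0.29 kg: plate 140 (x) x 100 (y) x 6 mm, with a tongue 16 mm long, 70 wide, 4 thick on its -x end, flush with the underside; x from -86 to 70. Origin mid-underside of the plate, z up. Starts flat on the desk, tongue roughly towards the robot. Fits the tray with 1 mm play at each end, 3 mm at each side. Seated: level, underside 46 mm over the desk.
- cover_rib (a point): Grip point on the cover's black upright rib, at (10, 0, 28) mm in the cover's frame. The rib is 12 mm thick (x, grasp across it), 60 mm long (y), from z = 6 to z = 34 mm.
- cover_tip (a point): Middle of the tongue's end, on its top side: at (-86, 0, 4) mm in the cover's frame. Seated, it is 50 mm above the desk.
- cover_rear (a point): Middle of the cover's rear (catch) edge, on its underside: at (70, 0, 0) mm in the cover's frame. Seated, it is 46 mm above the desk; waiting on the roller, about 63 mm.
- mug: Bystander: white mug, 81 mm wide, 94 mm high, standing on the desk. Origin under its middle.
- stamp: Bystander: hand stamp with black turned handle, 25 x 58 x 70 mm, standing. Origin under its middle.
- sticky: Bystander: block of sticky notes, 75 x 76 x 32 mm. Origin under its middle.

How it is judged:
By the outcome, as a careful person would: the job done as asked, in the order asked, and still so for the second after the job is handed in, with the robot touching nothing.
It also fails if it takes over 54 s, if anything falls off the work surface, if the arm or the gripper's body presses on something with over 40 N, if the wrist force passes 120 N, or if a joint passes its speed limit or range.

## Robot

A 6-joint arm with a two-finger parallel gripper is mounted at the origin on a cart in front of the work surface, level with it; the furniture and walls round the work are solid. World frame = base frame: x ahead of the robot, y to its left, z up, the work surface at z = 0. Lengths are in m, angles in rad, forces in N, time in s.
With the tool pointing down it reaches from about 0.375 to 0.9 m from the base axis. Payload 3.1 kg.
Tool frame: the origin (TCP) lies at the centre of the arm's flange, where the gripper is bolted on; the fingertips stand robot.tip_extent ahead of it and the grasp point (between the pads) lies 164 mm ahead of it (robot.tip_extent is the distance from the TCP to the fingertips, in m); z points along the fingers, y is the line along which they close (so a half turn about z gives the same grasp; the last joint's range is limited). The gripper opens to 87 mm and grips with 3 to 60 N. Pads are 19 mm wide; open, the fingers measure 117 mm over their backs; the gripper's body (75 mm by 190 mm) begins 51 mm behind the grasp point.
Start: joints at [-0.178, 0.527, 1.433, -0, 1.181, -0.178], TCP at [0.625, 0, 0.405] pointing down, gripper open.
Joint ranges: [-3.08, 3.08], [-0.75, 2.2], [0.22, 2.44], [-1.43, 4.57], [0, 2.65], [-2.85, 2.85]. Speed limits (rad/s): [2.79, 2.79, 3.14, 3.14, 3.14, 3.14].

## Interface

Orientations are given as a unit quaternion [x, y, z, w].
In Python, from rig import get_obs, camera, hand_in, cut_out, robot gives the robot as it stands.
- The arm moves only by the tool step_arm, never from a script. Its argument "rows" is a list of rows, each a list of 6 numbers: the shift along the world's x, y, z in m, then the turn, a rotation vector about the world's x, y, z in degrees. A call has 1 to 12 rows; each row shifts and turns the commanded pose from where the row before left it; what a row does not reach is not made up. A row lasts 1/8 s, in which the tool goes at most 62.5 mm and 10.7 degrees, less where a joint would pass 70% of its speed; a pose out of reach is approached as far as the arm can. A call is refused whole if a number of a shift passes 0.0625 or a number of a turn 10.7, either way. A call with a gripper value outside its range is refused whole. "jaw" is the finger opening in m, from 0 to 0.087, set as the call begins (left out, the last holds). The fingers move at their own pace and stop on an object; "squeeze" is the grip in N (left out, the last holds). Time passes only in rows, so rows that do not move let the fingers close. It gives the time, the measured TCP pose, the force, the opening and the grip force at its end, in the units of the state.
- get_obs(): the state, without advancing time (a new reading comes with each control period).
- camera(name): name is "scene" or "side" or "wrist"; returns a dict with "pixels" (400x640x3 uint8, blue, green, red), "depth" (400x640 float32, m along the optical axis (not along the pixel's ray), 0 where there is no reading), "fov_y" (degrees; the focal length in pixels is half the picture's height over the tangent of half this angle, whatever the lens; pixels are square), "cx", "cy" (the principal point, pixels), "extrinsics" (4x4, takes a point from camera to world coordinates); the wrist camera has in their place "mount" (4x4, takes a point from camera to tool coordinates, whose origin is the TCP and whose axes are the flange's). Camera axes: x right, y up, looking along -z (the intrinsics and any distortion apply to the point x, -y, -z); pixel columns grow to the right and rows downward; lengths in m; the calibration is good to about 2 mm. The wrist camera is an equidistant fisheye: a pixel r from the principal point sees the ray r / f radians off the axis. A picture is of the moment at which its call begins: read the wrist's pose just before it.
- hand_in(): hands the job in; it is judged then, once.
Trained networks look in the newest picture that a camera, given by its name, has taken for a name from the list of things; names that differ only in an ending like _2 or _b are one class to them, and where a whole thing is asked for, a point or a joint stands for the part that bears it (a point fixed in the world has none). Each returns a list of dicts, best first, with "confidence" (0 to 1); they miss things now and then, are a little off and sometimes report something else, mostly with a low value. They report only what shows in the picture. A call takes as long as a camera call.
- cut_out(label, camera): "region" (400x640 bool, what is visible of it) and "extent" ([centre column, centre row, width, height] in pixels, round what is visible of it).
The state is a dict: "time": time; "q": joint angles; "joint_velocities": joint speeds; "joint_torque": joint torques, N m; "position": TCP position; "tool_rot": TCP orientation; "ft_force": force on the tool from outside, world axes, zero at the start; "moment": the same for the moment, N m; "grip_width": finger opening in m; "grip_force": force on a finger pad.
Only numpy, scipy, OpenCV 4.12 (cv2) and the standard library are available. Lean on these libraries where they do the work, as an engineer would, in place of code of your own. Each camera call takes 0.05 s, during which the arm holds its last target. There are 200 camera calls.

## Working session

There is one attempt and no reset: what is moved stays moved. The work goes in short steps, Python scripts to look and compute and a tool call to move; the robot and the scene stay as the last step left them, time stands still between calls to the robot, and variables do not carry over. Pictures are saved under pics/ and viewed, at most 10 in all, crops included, and the job is handed in when it is done.

Besides the shell and the picture viewer there is one more tool, called after "Call:" in YAML: its name, and indented under it one key for each argument. step_arm: Moves the arm, as the interface text tells. Its arguments: {"type":"object","properties":{"rows":{"type":"array"},"jaw":{"type":"number"},"squeeze":{"type":"number"}},"required":["rows"]}

```bash
mkdir -p pics
cat > h.py <<'E'
import numpy as np, cv2
from rig import get_obs, camera, hand_in, cut_out, robot
from scipy.spatial.transform import Rotation as R
def pts(c, mask=None):
    h,w=c["depth"].shape; f=h/2/np.tan(np.radians(c["fov_y"]/2))
    v,u=np.mgrid[:h,:w]; d=c["depth"]
    m=(d>0) if mask is None else (mask&(d>0))
    d=d[m];x=(u[m]-c["cx"])/f*d;y=-(v[m]-c["cy"])/f*d
    P=np.c_[x,y,-d,np.ones(len(d))]@np.array(c["extrinsics"]).T
    return P[:,:3]
def proj(c,p):
    h=c["depth"].shape[0]; f=h/2/np.tan(np.radians(c["fov_y"]/2))
    q=np.linalg.inv(c["extrinsics"])@np.r_[p,1]
    return c["cx"]+f*q[0]/-q[2], c["cy"]-f*q[1]/-q[2]
E
python3 - <<'E'
from h import *
for n in ("scene","side"):
    c=camera(n); cv2.imwrite(f"pics/{n}0.png",c["pixels"])
    print(n,c["fov_y"],c["cx"],c["cy"],[k for k in c], np.round(c["extrinsics"],3).tolist())
    for l in ("cover","power_box","cover_rib","mug","stamp","sticky"):
        for r in cut_out(l,n)[:2]:
            P=pts(c,r["region"]); 
            if len(P)<5: print(l,"few");continue
            z=P[:,2]; hi=P[z>np.percentile(z,50)]
            rect=cv2.minAreaRect((P[:,:2]*1000).astype(np.float32))
            print(l,round(r["confidence"],2),np.round(r["extent"]),"med",np.round(np.median(P,0),3),"z5-95",np.round(np.percentile(z,[5,50,95]),3),"rect",np.round(np.r_[rect[0],rect[1],rect[2]],1))
o=get_obs();print(o["time"],o["position"],o["tool_rot"],o["ft_force"],robot.tip_extent)
E
```

```text
scene 51.66116387988802 315.0613963381673 191.34765913991336 ['pixels', 'depth', 'fov_y', 'cx', 'cy', 'extrinsics'] [[0.569, 0.614, -0.547, 0.108], [-0.822, 0.426, -0.377, -0.255], [0.001, 0.665, 0.747, 0.765], [0.0, 0.0, 0.0, 1.0]]
cover 0.36 [304. 274.  28.  35.] med [0.447 0.008 0.018] z5-95 [0.002 0.018 0.068] rect [467.9  15.3  62.1  61.    7.7]
power_box 0.69 [413. 313. 120. 141.] med [ 0.5   -0.21   0.044] z5-95 [0.008 0.044 0.063] rect [ 5.297e+02 -2.047e+02  2.791e+02  1.360e+02  1.000e-01]
power_box 0.6 [279. 214.  73.  57.] med [0.548 0.162 0.005] z5-95 [0.002 0.005 0.029] rect [554.3 166.1 101.8 162.   81.3]
cover_rib 0.86 [277. 214.  72.  54.] med [0.548 0.162 0.005] z5-95 [0.002 0.005 0.029] rect [554.  167.8 106.1 160.5  79.9]
mug 0.96 [369. 174.  48.  51.] med [0.734 0.033 0.051] z5-95 [0.01  0.051 0.09 ] rect [758.   43.7  81.1 103.9  60.3]
stamp 0.93 [301. 275.  30.  29.] med [0.446 0.008 0.018] z5-95 [0.004 0.018 0.068] rect [456.7  13.1  39.2  59.7   7.7]
sticky 0.78 [249. 150.  35.  34.] med [0.669 0.344 0.03 ] z5-95 [0.004 0.03  0.033] rect [680.3 359.9  89.4  9
[... 583 characters left out ...]
0.002 0.005 0.029] rect [552.1 169.3 101.7 156.4  81.8]
mug 0.72 [286. 184.  35.  46.] med [0.743 0.07  0.059] z5-95 [0.008 0.059 0.091] rect [768.7  41.5  78.8 133.2  58.4]
stamp 0.74 [408. 165.  92.  66.] med [ 0.504 -0.184  0.037] z5-95 [0.008 0.037 0.063] rect [ 504.5 -203.1  228.4  133.     0.7]
stamp 0.71 [399. 222.  16.  34.] med [0.448 0.021 0.018] z5-95 [0.006 0.018 0.068] rect [452.    1.6  26.4  86.2  11.4]
sticky 0.79 [237. 288.  42.  38.] med [0.674 0.363 0.03 ] z5-95 [0.003 0.03  0.033] rect [689.3 346.1  86.4 101.6  26.6]
0.7 [6.24980757e-01 2.98950987e-05 4.04787875e-01] [7.07102978e-01 7.07110583e-01 8.12439638e-06 3.53612503e-05] [-1.03473265  0.20305627  0.03083577] 0.1822
```

Run:
```python
from h import *
a=cv2.imread("pics/scene0.png")[130:400,220:500]; cv2.imwrite("pics/a.png",cv2.resize(a,None,fx=2.1,fy=2.1,interpolation=cv2.INTER_CUBIC))
for n in ("scene","side"):
    c=camera(n); P=pts(c)
    Q=P[(P[:,0]>.44)&(P[:,0]<.66)&(P[:,1]>.08)&(P[:,1]<.26)]
    for nm,lo,hi in (("plate+tongue",.0033,.0075),("plate",.005,.0075),("ribtop",.031,.037)):
        S=Q[(Q[:,2]>lo)&(Q[:,2]<hi)]; r=cv2.minAreaRect((S[:,:2]*1000).astype(np.float32))
        print(n,nm,len(S),np.round(S.mean(0),4),np.round(np.r_[r[0],r[1],r[2]],1))
    B=P[(P[:,0]>.3)&(P[:,0]<.75)&(P[:,1]>-.36)&(P[:,1]<-.08)]
    h,e=np.histogram(B[:,2],np.arange(.0,.08,.003)); print(dict(zip(np.round(e[:-1]*1000),h)))
    for lo,hi in ((.050,.0535),(.0445,.0475),(.055,.0595),(.0615,.067),(.034,.038)):
        S=B[(B[:,2]>lo)&(B[:,2]<hi)]
        if len(S)<5: continue
        r=cv2.minAreaRect((S[:,:2]*1000).astype(np.float32)); print(n,"z",lo,hi,len(S),"rect",np.round(np.r_[r[0],r[1],r[2]],1),"xr",np.round(np.percentile(S[:,0],[0,2,98,100]),4),"yr",np.round(np.percentile(S[:,1],[0,2,98,100]),4))
```

```text
scene plate+tongue 1542 [0.5511 0.1635 0.0051] [551.7 166.1 101.  156.6  81. ]
scene plate 813 [0.5523 0.1628 0.006 ] [551.3 166.  100.6 155.7  81.1]
scene ribtop 96 [0.5694 0.1643 0.0329] [569.5 163.8  60.8  12.8  81.8]
{np.float64(0.0): np.int64(4098), np.float64(3.0): np.int64(274), np.float64(6.0): np.int64(747), np.float64(9.0): np.int64(673), np.float64(12.0): np.int64(139), np.float64(15.0): np.int64(177), np.float64(18.0): np.int64(165), np.float64(21.0): np.int64(249), np.float64(24.0): np.int64(163), np.float64(27.0): np.int64(138), np.float64(30.0): np.int64(244), np.float64(33.0): np.int64(1025), np.float64(36.0): np.int64(290), np.float64(39.0): np.int64(106), np.float64(42.0): np.int64(332), np.float64(45.0): np.int64(313), np.float64(48.0): np.int64(547), np.float64(51.0): np.int64(451), np.float64(54.0): np.int64(1479), np.float64(57.0): np.int64(486), np.float64(60.0): np.int64(654), np.float64(63.0): np.int64(491), np.float64(66.0): np.int64(34), np.float64(69.0): np.int64(47), np.float64(72.0): np.int64(82), np.float64(75.0): np.int64(42)}
scene z 0.05 0.0535 604 r
[... 1703 characters left out ...]
4(75.0): np.int64(0)}
side z 0.05 0.0535 234 rect [ 563.1 -214.3  169.7  366.1   75. ] xr [0.3899 0.393  0.7172 0.7219] yr [-0.3361 -0.3214 -0.1402 -0.1394]
side z 0.0445 0.0475 160 rect [ 563.  -215.7  174.3  352.7   71.1] xr [0.3994 0.4056 0.6143 0.7147] yr [-0.3524 -0.2647 -0.1402 -0.1391]
side z 0.055 0.0595 378 rect [ 560.4 -215.8  161.8  357.2   79.3] xr [0.3893 0.3908 0.6047 0.7208] yr [-0.3286 -0.2635 -0.1439 -0.1401]
side z 0.0615 0.067 261 rect [ 622.1 -244.9   85.3  211.4   28.3] xr [0.5744 0.577  0.6171 0.7098] yr [-0.3179 -0.2627 -0.1436 -0.1408]
side z 0.034 0.038 416 rect [ 565.4 -214.1  171.5  358.5   68.3] xr [0.3997 0.4185 0.6135 0.7191] yr [-0.3575 -0.2615 -0.141  -0.1398]
```

View pics/a.png

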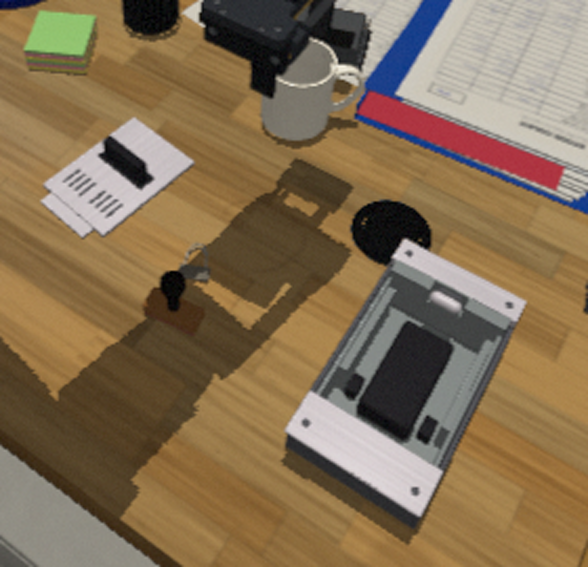

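Call:
step_arm:
  rows:
    - [-0.014, 0.0415, -0.026, 0, 0, -2.25]
    - [-0.014, 0.0415, -0.026, 0, 0, -2.25]
    - [-0.014, 0.0415, -0.026, 0, 0, -2.25]
    - [-0.0137, 0.0415, -0.027, 0, 0, -2.25]
    - [0, 0, 0, 0, 0, 0]
  jaw: 0.087

```text
time: 1.42
position: [0.567, 0.1686, 0.2975]
tool_rot: [0.759, 0.651, -0.002, -0.002]
ft_force: [-0.1, -0.5, 0.3]
grip_width: 0.0871
grip_force: 0.0
```

Run:
```python
from h import *
# box measurement
for n in ("scene","side"):
    c=camera(n); P=pts(c)
    B=P[(P[:,0]>.37)&(P[:,0]<.63)&(P[:,1]>-.29)&(P[:,1]<-.12)&(P[:,2]>.03)&(P[:,2]<.075)]
    L=B[(B[:,2]>.055)&(B[:,2]<.0595)&(B[:,0]<.5)]; H=B[(B[:,2]>.0605)&(B[:,2]<.067)]
    for nm,S in (("ledge",L),("catchtop",H)):
        r=cv2.minAreaRect((S[:,:2]*1000).astype(np.float32)); print(n,nm,len(S),np.round(np.median(S,0),4),"rect",np.round(np.r_[r[0],r[1],r[2]],1),"xr",np.round(np.percentile(S[:,0],[0,2,98,100]),4),"yr",np.round(np.percentile(S[:,1],[0,2,98,100]),4))
    S=B[(B[:,0]>.52)&(B[:,0]<.61)&(abs(B[:,1]+.205)<.012)&(B[:,2]>.045)]
    # profile near roller
    for x in np.arange(.545,.615,.003):
        t=S[(S[:,0]>=x)&(S[:,0]<x+.003)]
        if len(t): print(round(x,3),len(t),np.round([t[:,2].min(),t[:,2].max()],4),end=" | ")
    print()
o=get_obs(); print(o["position"],o["tool_rot"],o["ft_force"])
w=camera("wrist"); cv2.imwrite("pics/w1.png",w["pixels"]); print(w["fov_y"],w["cx"],w["cy"],np.round(w["mount"],3).tolist())
d=w["depth"];h=400;f=h/2/np.tan(np.radians(w["fov_y"]/2))
v,u=np.mgrid[:400,:640];dx=u-w["cx"];dy=v-w["cy"];r=np.hypot(dx,dy)+1e-9;th=r/f
m=(d>0)&(th<1.3);k=np.tan(th[m])/r[m]*d[m]
C=np.c_[dx[m]*k,-dy[m]*k,-d[m],np.ones(m.sum())]
T=np.eye(4);T[:3,:3]=R.from_quat(o["tool_rot"]).as_matrix();T[:3,3]=o["position"]
W=(C@np.array(w["mount"]).T@T.T)[:,:3]
Q=W[(W[:,0]>.44)&(W[:,0]<.66)&(W[:,1]>.08)&(W[:,1]<.26)]
for nm,lo,hi in (("plate",.003,.008),("rib",.03,.038)):
    S=Q[(Q[:,2]>lo)&(Q[:,2]<hi)]
    if len(S)>4: q=cv2.minAreaRect((S[:,:2]*1000).astype(np.float32)); print("wrist",nm,len(S),np.round(S.mean(0),4),np.round(np.r_[q[0],q[1],q[2]],1))
```

```text
scene ledge 1394 [ 0.4121 -0.2105  0.0562] rect [ 4.125e+02 -2.085e+02  4.430e+01  1.232e+02  3.000e-01] xr [0.3902 0.3913 0.4333 0.4348] yr [-0.2701 -0.2679 -0.1493 -0.1468]
scene catchtop 1039 [ 0.5999 -0.2093  0.0628] rect [ 513.8 -208.7  214.8  123.5    0.8] xr [0.4057 0.5776 0.6185 0.6204] yr [-0.2691 -0.2659 -0.1491 -0.1455]
0.572 20 [0.0567 0.0632] | 0.575 26 [0.0532 0.0646] | 0.578 14 [0.0451 0.0639] | 0.581 15 [0.0595 0.0641] | 0.584 10 [0.0579 0.062 ] | 0.587 14 [0.058  0.0619] | 0.59 30 [0.0489 0.0648] | 0.593 15 [0.0496 0.0637] | 0.596 20 [0.0603 0.0649] | 0.599 14 [0.0603 0.0654] | 0.602 18 [0.0612 0.065 ] | 0.605 12 [0.0609 0.065 ] | 0.608 11 [0.0613 0.0641] | 
side ledge 328 [ 0.4107 -0.2011  0.0563] rect [ 411.8 -203.9   43.4  126.8    0.7] xr [0.3894 0.3908 0.4322 0.4334] yr [-0.2674 -0.2647 -0.1439 -0.1404]
side catchtop 327 [ 0.5992 -0.1977  0.0627] rect [ 505.8 -203.6  124.7  224.7   89.9] xr [0.3935 0.5772 0.6174 0.6182] yr [-0.2661 -0.2625 -0.145  -0.1414]
0.569 1 [0.0597 0.0597] | 0.572 7 [0.0535 0.0613] | 0.575 8 [0.0548 0.063 ] | 0.578 6 [0.0595 0.0637] | 0.581 3 [0.0582 0.0619] | 0.584 4 [0.0575 0.061 ] | 0.587 3 [0.0589 0.0617] | 0.59 7 [0.0566 0.0621] | 0.593 6 [0.0607 0.0654] | 0.596 5 [0.0609 0.0644] | 0.599 5 [0.06   0.0646] | 0.602 4 [0.0632 0.0645] | 0.605 6 [0.0614 0.065 ] | 0.608 3 [0.0606 0.0628] | 
[0.56953054 0.1663485  0.29978262] [7.59886855e-01 6.50055278e-01 7.75091392e-05 3.12953051e-04] [ 0.66216339 -0.44153988  1.3347545 ]
65.70646984690485 317.28004213331207 199.011260673765 [[0.001, 0.961, 0.276, 0.074], [1.0, -0.001, 0.0, 0.001], [0.0, 0.276, -0.961, 0.02], [0.0, 0.0, 0.0, 1.0]]
wrist plate 14737 [0.5583 0.1698 0.0056] [555.2 167.6  99.9 156.2  81.1]
wrist rib 1018 [0.5729 0.1659 0.0334] [572.6 165.   59.2  12.1  81.6]
```

View pics/w1.png

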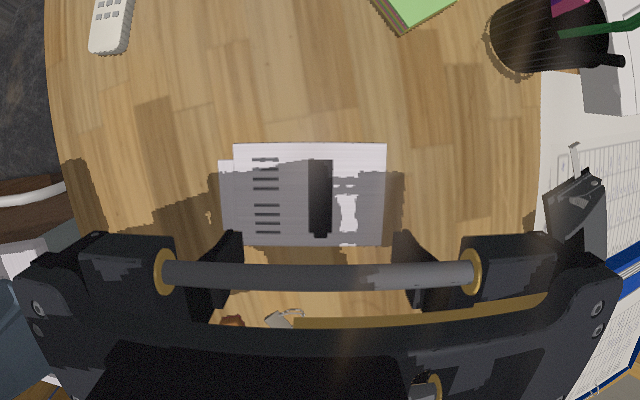

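Call:
step_arm:
  rows:
    - [0.0015, 0, -0.04, 0, 0, 0]
    - [0, 0, -0.04, 0, 0, 0.2]
    - [0, 0, -0.02, 0, 0, 0]
    - [0, 0, -0.008, 0, 0, 0]
    - [0, 0, 0, 0, 0, 0]

```text
time: 2.2
position: [0.5716, 0.1652, 0.1922]
tool_rot: [0.76, 0.65, 0.0, 0.0]
ft_force: [1.2, 0.2, -0.2]
grip_width: 0.0872
grip_force: 0.0
```

Call:
step_arm:
  rows:
    - [0, 0, 0, 0, 0, 0]
    - [0, 0, 0, 0, 0, 0]
    - [0, 0, 0, 0, 0, 0]
    - [0, 0, 0, 0, 0, 0]
    - [0, 0, 0, 0, 0, 0]
    - [0, 0, 0, 0, 0, 0]
  jaw: 0.0
  squeeze: 40

```text
time: 2.95
position: [0.5708, 0.1661, 0.1917]
tool_rot: [0.759, 0.651, -0.0, -0.0]
ft_force: [-1.3, -0.4, -0.2]
grip_width: 0.0349
grip_force: 0.0
```

Call:
step_arm:
  rows:
    - [0, 0, 0, 0, 0, 0]
    - [0, 0, 0, 0, 0, 0]
    - [0, 0, 0, 0, 0, 0]
    - [0, 0, 0, 0, 0, 0]
    - [0, 0, 0, 0, 0, 0]

```text
time: 3.58
position: [0.5709, 0.166, 0.1918]
tool_rot: [0.759, 0.651, 0.0, 0.0]
ft_force: [0.8, -0.6, -1.2]
grip_width: 0.0122
grip_force: 40.0
```

Call:
step_arm:
  rows:
    - [0, 0, 0.027, 0, 0, 0]
    - [0, 0, 0.047, 0, 0, 3]
    - [0, 0, 0.047, 0, 0, 3]
    - [0, -0.012, 0.02, 0, 0, 3]
    - [-0.0106, -0.03, 0, 0, -2, 0]
    - [-0.0106, -0.045, 0, 0, -2, 0]
    - [-0.0106, -0.055, 0, 0, -2, 0]
    - [-0.011, -0.055, 0, 0, -2, 0]
    - [-0.011, -0.055, 0, 0, -2, 0]
    - [-0.011, -0.055, 0, 0, -2, 0]
    - [-0.0109, -0.045, 0, 0, -2, 0]
    - [-0.0109, -0.02, 0, 0, -2, 0]

```text
time: 5.08
position: [0.4834, -0.2084, 0.3324]
tool_rot: [0.7, 0.701, 0.098, 0.099]
ft_force: [0.7, 0.3, -2.2]
grip_width: 0.0115
grip_force: 40.0
```

Run:
```python
from h import *
for n in ("scene","side"):
    c=camera(n); cv2.imwrite(f"pics/{n}2.png",c["pixels"]); P=pts(c)
    o=get_obs(); Rt=R.from_quat(o["tool_rot"]).as_matrix()
    # cover frame: x=tool y, y=tool x, z=-tool z; origin at tool (0,-10,191.8)mm
    L=(P-o["position"])@Rt
    C=np.c_[L[:,1]+.010, L[:,0], .1918-L[:,2]]
    # expected: plate top z=6 |y|<50
    S=C[(abs(C[:,2]-.006)<.004)&(abs(C[:,1])<.07)&(C[:,0]>-.1)&(C[:,0]<.09)]
    T=S[S[:,0]<-.02]
    print(n,len(S),"x",np.round(np.percentile(S[:,0],[0,1,99,100]),4),"y",np.round(np.percentile(T[:,1],[0,1,99,100]),4))
    r=cv2.minAreaRect((S[:,:2]*1000).astype(np.float32)); print(np.round(np.r_[r[0],r[1],r[2]],1))
    A=np.c_[S[:,:2],np.ones(len(S))]; print("plane",np.linalg.lstsq(A,S[:,2],rcond=None)[0])
print(o["position"],R.from_quat(o["tool_rot"]).as_matrix().round(4).tolist(),o["ft_force"],o["time"])
a=cv2.imread("pics/side2.png")[60:330,280:560]; cv2.imwrite("pics/b.png",cv2.resize(a,None,fx=2.1,fy=2.1,interpolation=cv2.INTER_CUBIC))
```

```text
scene 1544 x [-0.0869 -0.0862  0.0661  0.0698] y [-0.0499 -0.0495  0.0476  0.0497]
[ -8.6   0.  156.3 100.    0.3]
plane [ 0.00744134 -0.00156325  0.00499332]
side 1152 x [-0.0885 -0.0865  0.0654  0.0671] y [-0.0522 -0.0491  0.05    0.0521]
[-1.060e+01  1.000e-01  1.555e+02  1.044e+02  2.000e-01]
plane [ 0.00624329 -0.00232866  0.00551553]
[ 0.48284295 -0.20791003  0.33219543] [[0.0007, 0.9617, 0.2742], [1.0, -0.0006, -0.0003], [-0.0001, 0.2742, -0.9617]] [ 0.11267652 -0.64901714 -3.79048936] 5.175
```

View pics/b.png

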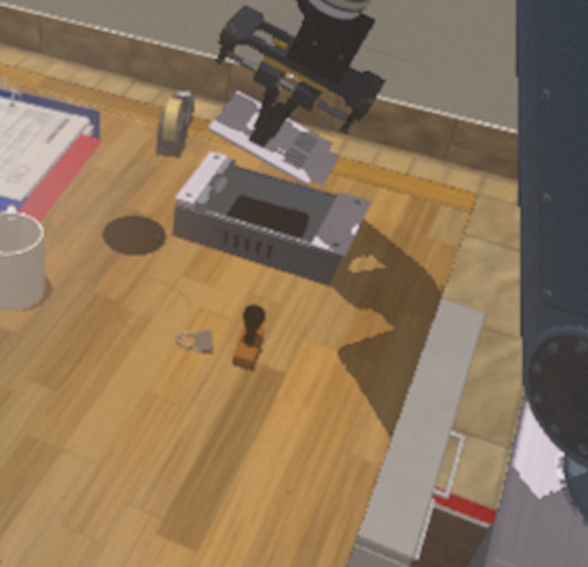

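Call:
step_arm:
  rows:
    - [0.001, 0.001, -0.03, 0, 0, 0]
    - [0, 0.001, -0.025, 0, 0, 0]
    - [0, 0, 0, 0, 0, 0]

```text
time: 5.55
position: [0.4845, -0.2023, 0.2759]
tool_rot: [0.699, 0.702, 0.098, 0.095]
ft_force: [-0.7, -0.1, -2.2]
grip_width: 0.0118
grip_force: 40.0
```

Run:
```python
from h import *
def edges(X,lo,hi,n=12):
    out=[]
    for a in np.linspace(lo,hi,n+1)[:-1]:
        s=X[(X[:,0]>=a)&(X[:,0]<a+(hi-lo)/n)]
        if len(s)>3: out.append((s[:,1].min(),s[:,1].max()))
    return np.round(np.median(out,0),4) if out else None
for n in ("scene","side"):
  res=[]
  for k in range(3):
    c=camera(n); P=pts(c); o=get_obs(); Rt=R.from_quat(o["tool_rot"]).as_matrix()
    L=(P-o["position"])@Rt; C=np.c_[L[:,1]+.010, L[:,0], .1918-L[:,2]]
    pl=(abs(C[:,2]-.0055)<.003)&(abs(C[:,1])<.06)&(C[:,0]>-.09)&(C[:,0]<.075)
    S=C[pl]; r=cv2.minAreaRect((S[:,:2]*1000).astype(np.float32))
    W=P[~((abs(C[:,1])<.07)&(C[:,0]>-.1)&(C[:,0]<.09)&(C[:,2]>-.01))]
    B=W[(W[:,0]>.37)&(W[:,0]<.63)&(W[:,1]>-.29)&(W[:,1]<-.12)]
    led=edges(B[(B[:,2]>.0545)&(B[:,2]<.059)],.393,.43)
    cat=edges(B[(B[:,2]>.061)&(B[:,2]<.066)],.582,.614)
    print(n,"cover +x part",edges(S,.02,.065),"-x",edges(S,-.066,-.02),"tongue",edges(S,-.084,-.073),"| ledge",led,"catch",cat)
  cv2.imwrite(f"pics/{n}3.png",c["pixels"])
print(o["position"],o["ft_force"],o["time"])
```

```text
scene cover +x part [-0.0496 -0.0364] -x [-0.0498 -0.0352] tongue [-0.0326  0.0325] | ledge [-0.27   -0.1473] catch [-0.2682 -0.2529]
scene cover +x part [-0.0498 -0.0364] -x [-0.0501 -0.0359] tongue [-0.0336  0.0304] | ledge [-0.27   -0.1473] catch [-0.2674 -0.2541]
scene cover +x part [-0.0505 -0.0364] -x [-0.0505 -0.0357] tongue [-0.0327  0.0312] | ledge [-0.27   -0.1472] catch [-0.2674 -0.2552]
side cover +x part [-0.0456  0.0516] -x [-0.0454  0.0519] tongue [-0.0235  0.0328] | ledge [-0.2648 -0.1446] catch [-0.2097 -0.1446]
side cover +x part [-0.0468  0.0513] -x [-0.0457  0.0516] tongue [-0.0231  0.0302] | ledge [-0.2641 -0.1437] catch [-0.2077 -0.1458]
side cover +x part [-0.0455  0.0514] -x [-0.0461  0.0516] tongue [-0.0201  0.0324] | ledge [-0.2645 -0.1449] catch [-0.2109 -0.1461]
[ 0.48558265 -0.20394985  0.27878378] [-0.34361403 -0.03744605 -3.92689316] 5.85
```

Call:
step_arm:
  rows:
    - [0, -0.003, -0.008, 0, 0, 0]
    - [0, 0, -0.009, 0, 0, 0]
    - [0, 0, -0.009, 0, 0, 0]
    - [0, 0, 0, 0, 0, 0]
    - [0, 0, 0, 0, 0, 0]

```text
time: 6.48
position: [0.4852, -0.207, 0.2515]
tool_rot: [0.699, 0.701, 0.098, 0.098]
ft_force: [-0.9, -0.1, -2.0]
grip_width: 0.0119
grip_force: 40.0
```

Run:
```python
from h import *
f=[]
for k in range(6):
    c=camera("scene"); o=get_obs(); f.append(o["ft_force"])
print(np.mean(f,0),np.std(f,0),o["position"],o["time"])
a=c["pixels"][200:380,330:510]; cv2.imwrite("pics/c.png",cv2.resize(a,None,fx=3.2,fy=3.2,interpolation=cv2.INTER_CUBIC))
```

```text
[-0.21736626  0.15123495 -2.60314584] [0.44940133 0.26235065 0.45832742] [ 0.48524008 -0.20696754  0.25199544] 6.775
```

View pics/c.png

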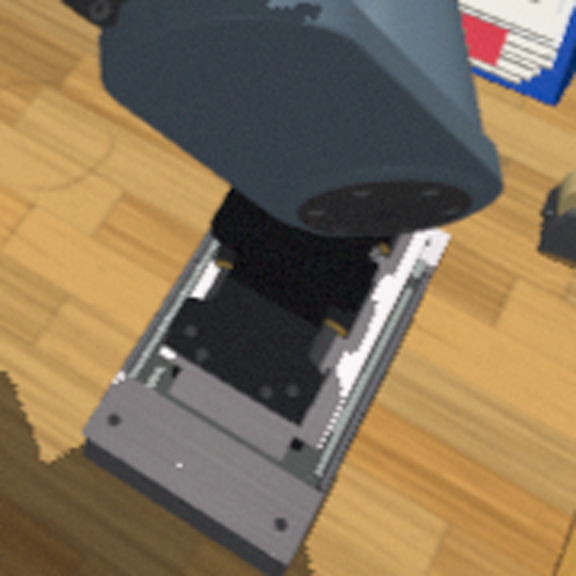

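Call:
step_arm:
  rows:
    - [-0.004, 0, 0, 0, 0, 0]
    - [-0.006, 0, 0, 0, 0, 0]
    - [-0.005, 0, 0, 0, 0, 0]
    - [-0.003, 0, 0, 0, 0, 0]
    - [0, 0, 0, 0, 0, 0]

```text
time: 7.4
position: [0.4669, -0.207, 0.2518]
tool_rot: [0.699, 0.701, 0.098, 0.098]
ft_force: [0.6, -0.1, -2.7]
grip_width: 0.0116
grip_force: 40.0
```

Call:
step_arm:
  rows:
    - [-0.001, 0, 0, 0, 0, 0]
    - [-0.001, 0, 0, 0, 0, 0]
    - [0, 0, 0, 0, 0, 0]

```text
time: 7.78
position: [0.4652, -0.2069, 0.2517]
tool_rot: [0.699, 0.701, 0.098, 0.099]
ft_force: [0.6, 0.9, -3.1]
grip_width: 0.0121
grip_force: 40.0
```

Call:
step_arm:
  rows:
    - [-0.001, 0, 0, 0, 0, 0]
    - [-0.001, 0, 0, 0, 0, 0]
    - [0, 0, 0, 0, 0, 0]

```text
time: 8.15
position: [0.4635, -0.2072, 0.2519]
tool_rot: [0.699, 0.701, 0.098, 0.099]
ft_force: [2.5, 0.4, -2.3]
grip_width: 0.0114
grip_force: 40.0
```

Call:
step_arm:
  rows:
    - [-0.001, 0, 0, 0, 0, 0]
    - [0, 0, 0, 0, 0, 0]

```text
time: 8.4
position: [0.463, -0.2074, 0.2522]
tool_rot: [0.699, 0.701, 0.098, 0.1]
ft_force: [5.4, 0.6, -3.0]
grip_width: 0.0116
grip_force: 40.0
```

Call:
step_arm:
  rows:
    - [0.0007, 0, 0, 0, 0, 0]
    - [0.0034, 0, -0.0007, 0, 0.95, 0]
    - [0.0034, 0, -0.0008, 0, 0.95, 0]
    - [0, 0, 0, 0, 0, 0]

```text
time: 8.9
position: [0.4702, -0.2073, 0.2504]
tool_rot: [0.7, 0.703, 0.087, 0.088]
ft_force: [3.6, 0.8, -2.2]
grip_width: 0.0116
grip_force: 40.0
```

Call:
step_arm:
  rows:
    - [0.0036, 0, -0.0009, 0, 1, 0]
    - [0.0036, 0, -0.0009, 0, 1, 0]
    - [0.0035, 0, -0.001, 0, 1, 0]
    - [0.0035, 0, -0.001, 0, 1, 0]
    - [0, 0, 0, 0, 0, 0]

```text
time: 9.52
position: [0.4844, -0.2072, 0.2466]
tool_rot: [0.703, 0.706, 0.062, 0.063]
ft_force: [4.3, 0.0, -1.9]
grip_width: 0.0116
grip_force: 40.0
```

Call:
step_arm:
  rows:
    - [0.0036, 0, -0.0011, 0, 1, 0]
    - [0.0036, 0, -0.0012, 0, 1, 0]
    - [0, 0, 0, 0, 0, 0]

```text
time: 9.9
position: [0.4913, -0.2072, 0.2443]
tool_rot: [0.704, 0.707, 0.05, 0.051]
ft_force: [4.6, -1.7, -1.6]
grip_width: 0.0119
grip_force: 40.0
```

Call:
step_arm:
  rows:
    - [0.0035, 0, -0.0006, 0, 1, 0]
    - [0, 0, 0, 0, 0, 0]

```text
time: 10.15
position: [0.4949, -0.2072, 0.2439]
tool_rot: [0.704, 0.707, 0.044, 0.045]
ft_force: [4.2, 0.1, -0.8]
grip_width: 0.012
grip_force: 40.0
```

Call:
step_arm:
  rows:
    - [0.0035, 0, -0.0007, 0, 1, 0]
    - [0, 0, 0, 0, 0, 0]

```text
time: 10.4
position: [0.4985, -0.2072, 0.2428]
tool_rot: [0.705, 0.707, 0.037, 0.038]
ft_force: [5.4, -1.2, -0.4]
grip_width: 0.0118
grip_force: 40.0
```

Call:
step_arm:
  rows:
    - [0.0035, 0, -0.0009, 0, 1, 0]
    - [0, 0, 0, 0, 0, 0]

```text
time: 10.65
position: [0.502, -0.2072, 0.2417]
tool_rot: [0.705, 0.708, 0.031, 0.032]
ft_force: [4.9, -2.0, -1.4]
grip_width: 0.012
grip_force: 40.0
```

```bash
cat > m.py <<'E'
from h import *
def fit(n):
    c=camera(n); o=get_obs(); P=pts(c); p=np.array(o["position"]); Rt=R.from_quat(o["tool_rot"]).as_matrix()
    L=(P-p)@Rt; C=np.c_[L[:,1]+.010, L[:,0], .1918-L[:,2]]
    k=(abs(C[:,2]-.0055)<.012)&(abs(C[:,1])<.047)&(C[:,0]>-.066)&(C[:,0]<.066)
    S=C[k];W=P[k]; 
    for _ in range(6):
        A=np.c_[S[:,:2],np.ones(len(S))]; s=np.linalg.lstsq(A,S[:,2],rcond=None)[0]; e=S[:,2]-A@s; g=abs(e)<max(.0015,2*np.std(e)*.8); S=S[g];W=W[g]
    A=np.c_[W[:,:2],np.ones(len(W))]; sw=np.linalg.lstsq(A,W[:,2],rcond=None)[0]
    print(n,len(S),"in tool: tilt deg",np.round(np.degrees(np.arctan(s[:2])),2),"z0",round(s[2],4),"world tilt",np.round(np.degrees(np.arctan(sw[:2])),2),"x span",np.round([W[:,0].min(),W[:,0].max()],3),"z at .44,.57:",np.round([sw@[.44,-.207,1],sw@[.57,-.207,1]],4))
    return c,o
E
python3 - <<'E'
from m import *
for n in("scene","side"):
    c,o=fit(n); cv2.imwrite(f"pics/{n}5.png",c["pixels"])
a=c["pixels"][120:230,330:500]; cv2.imwrite("pics/d.png",cv2.resize(a,None,fx=4,fy=4,interpolation=cv2.INTER_CUBIC))
fs=[]
for k in range(5): camera("wrist"); fs.append(get_obs()["ft_force"])
o=get_obs();print(np.mean(fs,0),o["position"],o["moment"],o["time"])
E
```

```text
scene 664 in tool: tilt deg [-0.02  0.03] z0 0.005 world tilt [ 5.1 -0. ] x span [0.443 0.574] z at .44,.57: [0.0487 0.0603]
side 562 in tool: tilt deg [-0.18 -0.3 ] z0 0.005 world tilt [ 4.96 -0.34] x span [0.443 0.574] z at .44,.57: [0.0488 0.0601]
[ 5.50407081 -1.09304559 -2.23371976] [ 0.50188669 -0.20719835  0.24180438] [-0.2010372  -0.97687438  0.02464947] 11.0
```

View pics/d.png

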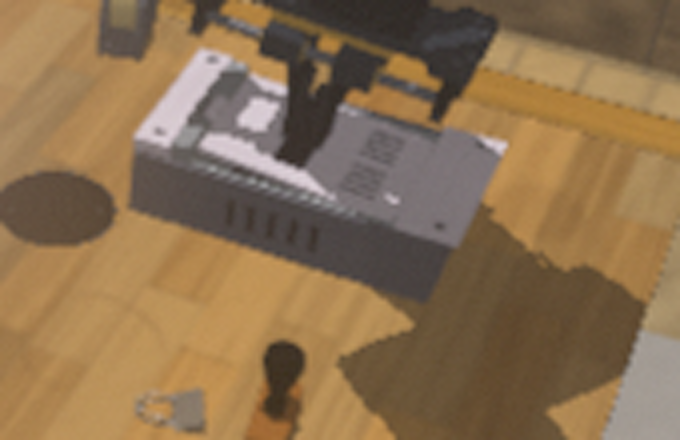

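Call:
step_arm:
  rows:
    - [0.0012, 0, 0, 0, 0, 0]
    - [0, 0, 0, 0, 0, 0]

```text
time: 11.25
position: [0.5024, -0.2071, 0.2416]
tool_rot: [0.705, 0.708, 0.031, 0.031]
ft_force: [1.8, -3.3, -2.7]
grip_width: 0.0116
grip_force: 40.0
```

Run:
```python
from h import *
fs=[];m=[]
for k in range(4): c=camera("scene"); o=get_obs();fs.append(o["ft_force"]);m.append(o["moment"])
print(np.mean(fs,0),o["position"],np.mean(m,0),o["time"])
B=pts(c);S=B[(B[:,0]>.56)&(B[:,0]<.62)&(abs(B[:,1]+.207)<.06)&(B[:,2]>.04)&(B[:,2]<.075)]
for y in np.arange(-.265,-.150,.01):
    t=S[(S[:,1]>=y)&(S[:,1]<y+.01)]; print(round(y,3),[(int(round(a*1000)),int(round(np.median(t[(t[:,0]>=a)&(t[:,0]<a+.004),2])*1000))) for a in np.arange(.56,.62,.004) if ((t[:,0]>=a)&(t[:,0]<a+.004)).any()])
a=c["pixels"][200:380,330:510]; cv2.imwrite("pics/e.png",cv2.resize(a,None,fx=3.2,fy=3.2,interpolation=cv2.INTER_CUBIC))
```

```text
[ 2.04004607 -3.01314428 -3.40891042] [ 0.50233429 -0.20693046  0.24164189] [-0.58419703 -0.34697603 -0.02185274] 11.45
-0.265 [(560, 51), (564, 51), (568, 52), (572, 52), (576, 56), (580, 60), (584, 63), (588, 63), (592, 63), (596, 63), (600, 63), (604, 63), (608, 63), (612, 63), (616, 62)]
-0.255 [(560, 60), (564, 60), (568, 61), (572, 61), (576, 59), (580, 62), (584, 63), (588, 62), (592, 63), (596, 62), (600, 63), (604, 63), (608, 63), (612, 62), (616, 62)]
-0.245 [(560, 60), (564, 59), (568, 59), (576, 61), (580, 64), (588, 64), (592, 63), (600, 62), (604, 63), (608, 64), (612, 62), (616, 62)]
-0.235 []
-0.225 []
-0.215 []
-0.205 []
-0.195 []
-0.185 []
-0.175 []
-0.165 []
-0.155 []
```

Call:
step_arm:
  rows:
    - [0, -0.0012, 0, 0, 0, 0]
    - [0, -0.0012, 0, 0, 0, 0]
    - [0, 0, 0, 0, 0, 0]

```text
time: 11.82
position: [0.5024, -0.2083, 0.2416]
tool_rot: [0.705, 0.708, 0.032, 0.03]
ft_force: [3.4, 2.9, -3.1]
grip_width: 0.0118
grip_force: 40.0
```

Run:
```python
from h import *
fs=[];m=[]
for k in range(4): c=camera("side"); o=get_obs();fs.append(o["ft_force"]);m.append(o["moment"])
print(np.mean(fs,0),o["position"],np.mean(m,0),o["time"])
B=pts(c);S=B[(B[:,0]>.56)&(B[:,0]<.62)&(abs(B[:,1]+.207)<.06)&(B[:,2]>.04)&(B[:,2]<.075)]
for y in np.arange(-.265,-.150,.01):
    t=S[(S[:,1]>=y)&(S[:,1]<y+.01)]; print(round(y,3),[(int(round(a*1000)),int(round(np.median(t[(t[:,0]>=a)&(t[:,0]<a+.004),2])*1000))) for a in np.arange(.56,.62,.004) if ((t[:,0]>=a)&(t[:,0]<a+.004)).any()])
```

```text
[ 2.89519424  3.25183647 -3.33481703] [ 0.50237333 -0.20877409  0.2416937 ] [ 0.56397438 -0.46412524  0.08100793] 12.025
-0.265 [(560, 59), (568, 58), (572, 59), (576, 57), (580, 62), (584, 63), (588, 62), (592, 63), (596, 63), (600, 63), (604, 63), (608, 63), (612, 62), (616, 61)]
-0.255 [(560, 59), (564, 59), (568, 60), (572, 60), (576, 60), (580, 62), (584, 64), (588, 61), (592, 61), (596, 62), (600, 64), (604, 63), (608, 64), (612, 61), (616, 63)]
-0.245 [(560, 59), (564, 61), (568, 60), (572, 59), (576, 59), (580, 63), (584, 61), (588, 61), (592, 63), (596, 62), (600, 64), (604, 63), (608, 64), (612, 62), (616, 63)]
-0.235 [(560, 60), (564, 61), (568, 59), (572, 60), (576, 57), (580, 61), (584, 63), (588, 63), (592, 64), (596, 64), (600, 63), (604, 63), (608, 60), (612, 62), (616, 63)]
-0.225 [(560, 58), (564, 59), (568, 61), (572, 60), (576, 58), (580, 61), (584, 61), (588, 60), (592, 63), (596, 63), (600, 62), (604, 62), (608, 62), (612, 62), (616, 65)]
-0.215 [(560, 60), (564, 60), (568, 58), (572, 61), (576, 62), (580, 61), (584, 61), (588, 61), (592, 63), (596, 63), (600, 6
[... 385 characters left out ...]
16, 62)]
-0.185 [(560, 60), (564, 60), (568, 60), (572, 60), (576, 59), (580, 64), (584, 62), (588, 63), (592, 64), (596, 62), (600, 62), (604, 62), (608, 63), (612, 61), (616, 62)]
-0.175 [(560, 60), (564, 60), (568, 61), (572, 60), (576, 57), (580, 62), (584, 62), (588, 63), (592, 62), (596, 63), (600, 62), (604, 61), (608, 62), (612, 63), (616, 65)]
-0.165 [(560, 60), (564, 59), (568, 60), (572, 61), (576, 53), (580, 62), (584, 63), (588, 62), (592, 62), (596, 63), (600, 64), (604, 62), (608, 63), (612, 64), (616, 64)]
-0.155 [(560, 52), (564, 49), (568, 49), (572, 50), (576, 58), (580, 59), (584, 55), (588, 58), (592, 62), (596, 62), (600, 63), (604, 64), (608, 62), (612, 63), (616, 62)]
```

Call:
step_arm:
  rows:
    - [0.0001, 0.0012, 0, 0, 0, 0]
    - [0.0038, 0, -0.0007, 0, 1.1, 0]
    - [0.0034, 0, -0.0005, 0, 1, 0]
    - [0, 0, 0, 0, 0, 0]

```text
time: 12.52
position: [0.5098, -0.2083, 0.2404]
tool_rot: [0.705, 0.708, 0.018, 0.018]
ft_force: [-2.0, -2.2, -3.1]
grip_width: 0.0113
grip_force: 40.0
```

Call:
step_arm:
  rows:
    - [0.003, -0.0004, -0.0008, 0, 1, 0]
    - [0.003, 0, -0.0007, 0, 1, 0]
    - [0, 0, 0, 0, 0, 0]

```text
time: 12.9
position: [0.5162, -0.2084, 0.2388]
tool_rot: [0.706, 0.709, 0.006, 0.006]
ft_force: [-0.9, 0.3, -6.7]
grip_width: 0.0118
grip_force: 40.0
```

Call:
step_arm:
  rows:
    - [0.0031, 0, -0.001, 0, 1, 0]
    - [0, 0, 0, 0, 0, 0]

```text
time: 13.15
position: [0.5197, -0.2086, 0.2384]
tool_rot: [0.706, 0.708, 0.0, 0.0]
ft_force: [-1.1, -0.5, -3.9]
grip_width: 0.0116
grip_force: 40.0
```

Run:
```python
from m import *
fs=[];m=[]
for n in("scene","side","side"):
    c,o=fit(n); fs.append(o["ft_force"]);m.append(o["moment"])
print(np.mean(fs,0),o["position"],o["tool_rot"],np.mean(m,0),o["time"])
```

```text
scene 799 in tool: tilt deg [-0.15 -0.14] z0 0.005 world tilt [-0.12 -0.16] x span [0.444 0.575] z at .44,.57: [0.0517 0.0514]
side 575 in tool: tilt deg [0.03 0.14] z0 0.0048 world tilt [0.06 0.13] x span [0.443 0.575] z at .44,.57: [0.0513 0.0515]
side 577 in tool: tilt deg [-0.24  0.25] z0 0.0047 world tilt [-0.21  0.25] x span [0.444 0.575] z at .44,.57: [0.0516 0.0511]
[-0.34133897 -0.56397587 -3.31464553] [ 0.51926708 -0.20863203  0.23844122] [7.05891357e-01 7.08320062e-01 4.76647345e-05 2.83134672e-04] [-0.03155367  0.04938783 -0.03364582] 13.3
```

Call:
step_arm:
  rows:
    - [0, 0, -0.0007, 0, 0, 0]
    - [0, 0, 0, 0, 0, 0]

```text
time: 13.55
position: [0.5192, -0.2087, 0.2377]
tool_rot: [0.706, 0.708, 0.0, 0.0]
ft_force: [-0.2, 0.1, -2.6]
grip_width: 0.0117
grip_force: 40.0
```

Call:
step_arm:
  rows:
    - [0, 0, -0.0007, 0, 0, 0]
    - [0, 0, 0, 0, 0, 0]

```text
time: 13.8
position: [0.5193, -0.2086, 0.2377]
tool_rot: [0.706, 0.708, 0.0, 0.0]
ft_force: [-0.6, 0.2, 5.1]
grip_width: 0.0115
grip_force: 40.0
```

Call:
step_arm:
  rows:
    - [0, 0, 0.0007, 0, 0, 0]
    - [0, 0, 0, 0, 0, 0]
    - [0, 0, 0, 0, 0, 0]
    - [0, 0, 0, 0, 0, 0]
    - [0, 0, 0, 0, 0, 0]
  jaw: 0.05

```text
time: 14.42
position: [0.5192, -0.2086, 0.2375]
tool_rot: [0.706, 0.708, -0.0, -0.0]
ft_force: [0.1, 0.6, 0.1]
grip_width: 0.0481
grip_force: 0.0
```

Call:
step_arm:
  rows:
    - [0, 0, 0.01, 0, 0, 0]
    - [0, 0, 0.02, 0, 0, 0]
    - [0, 0, 0.04, 0, 0, 0]
    - [0, 0, 0.05, 0, 0, 0]
    - [-0.03, 0.05, 0.05, 0, 0, 0]
    - [-0.02, 0.06, 0.03, 0, 0, 0]
    - [0, 0.06, 0, 0, 0, 0]
    - [0, 0.06, 0, 0, 0, 0]
    - [0, 0, 0, 0, 0, 0]

```text
time: 15.55
position: [0.4757, 0.0094, 0.4258]
tool_rot: [0.704, 0.711, 0.0, -0.0]
ft_force: [1.1, -1.0, -0.4]
grip_width: 0.0504
grip_force: 0.0
```

Run:
```python
from h import *
for n in("scene","side"):
    c=camera(n); P=pts(c)
    S=P[(P[:,0]>.448)&(P[:,0]<.57)&(abs(P[:,1]+.208)<.045)&(abs(P[:,2]-.052)<.015)]
    for _ in range(5):
        A=np.c_[S[:,:2],np.ones(len(S))]; s=np.linalg.lstsq(A,S[:,2],rcond=None)[0]; S=S[abs(S[:,2]-A@s)<.002]
    print(n,len(S),"tilt",np.degrees(s[:2]).round(2),"z",np.round([s@[.44,-.208,1],s@[.575,-.208,1]],4))
    for l in("mug","stamp","sticky"):
        r=cut_out(l,n)
        if r: print(l,round(r[0]["confidence"],2),np.round(np.median(pts(c,r[0]["region"]),0),3))
    cv2.imwrite(f"pics/{n}6.png",c["pixels"])
    if n=="scene": a=c["pixels"][200:380,330:510]; cv2.imwrite("pics/f.png",cv2.resize(a,None,fx=3.2,fy=3.2,interpolation=cv2.INTER_CUBIC))
o=get_obs();print(o["position"],o["ft_force"],o["time"])
```

```text
scene 2100 tilt [ 0.01 -0.07] z [0.0511 0.0512]
mug 0.89 [0.744 0.042 0.058]
stamp 0.57 [0.446 0.007 0.018]
sticky 0.6 [0.67  0.345 0.03 ]
side 597 tilt [0.01 0.46] z [0.051 0.051]
mug 0.72 [0.744 0.069 0.059]
stamp 0.63 [0.448 0.023 0.017]
[0.4771074  0.00443412 0.42491724] [ 0.66433359  0.20139781 -0.05894079] 15.95
```

View pics/f.png

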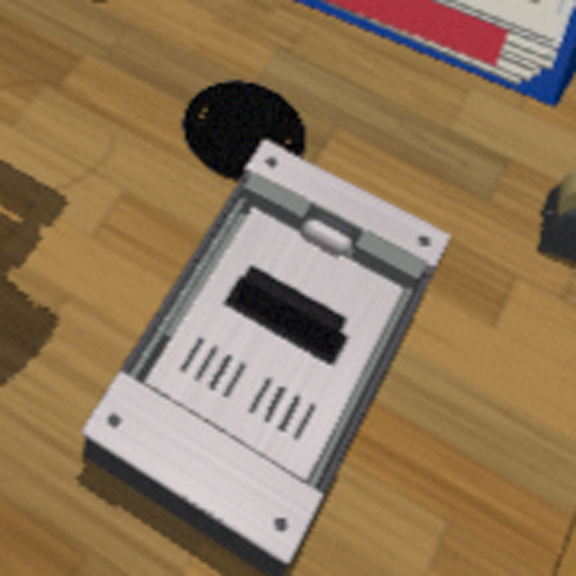

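The picture shows the cover level. Its tongue is under the ledge at about (220,430), the roller sits over its rear edge at (328,235), and it is centred between the side walls. The mug, stamp and sticky notes haven't moved, so I'm handing it in.

```bash
python3 -c "
from rig import hand_in
print(hand_in())"
```

```text
the job is handed in; nothing more can be done
None
```

The cover is back on the box: tongue butted at the stop wall (about 5 N read at the wrist), rear edge snapped under the roller, level and fully home, gripper released and clear, with the mug, stamp and sticky notes unmoved; handed in at about 16 s.

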